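# Align the quarter-turn fastener and hold the console's filter cover shut

### The job

Close the grey filter cover on top of the white endoscopy console: turn its black quarter-turn fastener until the white slot line on its grip points at the two green marks, and only then push the cover all the way down until it is flush with its frame. The gasket springs it up again, so finish while still holding the cover pressed fully down, fastener still on its marks. Leave the three small things standing on the console alone.

Things in the scene. Friction and masses are not known exactly. Their poses are not given: they have to be found in the camera images.
- console: White console, a fixed box 340 (x) x 400 (y) x 120 mm high; place and yaw differ per run. Origin: centre of its underside; x towards its screen side, z up. In its flat top (at 120 mm) lies the grey cover, a plate 130 (x) x 200 (y) x 6 mm in a flat frame, its centre at (-50, 0) mm in this frame. The three bystanders stand on the top around x = +110 mm.
- cover (a joint): How far the cover is pushed down (m): 0 = sprung up, top face 8 mm above the frame (128 mm above the work surface); 0.008 = flush (120 mm). It moves straight down without tilting, wherever pushed. Gasket spring: about 3 N starts it, about 12 N holds it down; let go, it rises. With the fastener over 0.2 rad off its marks a cross-bar beneath blocks it after 2 to 3 mm.
- cover_pad (a point): Centre of the blue 44 x 44 mm press pad on the cover's top face, moving with it (128 mm above the work surface when up, 120 when down); 105 mm from the fastener's axis, towards the console's -y. Axes as the console's. A good place to push with closed fingertips; pushing elsewhere on the cover or through the fastener also works.
- fastener (a joint): Angle of the fastener (rad), growing clockwise seen from above: 0 = grip bar and slot line along the console's x axis, 1.571 = along its y axis, pointing at both green marks (aligned). Starts between 0.1 and 0.8. Stops lie at -0.1 and 2.3, so it can be turned too far. It stays where it is left (friction 0.05 N m).
- fastener_grip (a point): On the fastener's vertical axis, 20 mm above the cover's top face (148 mm above the work surface when up); x along the grip bar. Black disc, radius 20, 5 mm thick, carrying an upright grip bar 40 long, 12 wide, its top 30 mm above the cover, with a white slot line along it; pinch it across the 12 mm from above. Green marks: on the cover, 33 mm either side of the axis along the console's y.
- camera_head: Bystander: black camera head, a stepped cylinder 44 mm across, 56 mm tall, standing on the console. Origin at the centre of its underside. Leave alone.
- cup: Bystander: small open steel cup, 56 mm across, 45 mm tall, on the console. Origin at the centre of its underside. Leave alone.
- holder_ring: Bystander: blue plastic holder ring, 56 mm outside, 30 mm bore, 18 mm high, lying on the console. Origin at the centre of its underside. Leave alone.

How it is judged (in metres and radians):
On the way, in this order (a step that is already met when the one before it is completed fails the run):
1. the fastener is turned so that its slot line points at the green marks, the cover not yet pushed home (value of joint fastener between 1.371 and 1.771 rad and value of joint cover below 0.005 m), for 0.1 s.
2. the cover is pushed down flush with its frame (value of joint cover above 0.0065 m), for 0.3 s.
At the end, for the whole second after the job is handed in: The robot is still pressing on the cover (more than 4 N of contact), the cover is at least 6.5 of its 8 mm down, the fastener is within 0.2 rad of its marks, and the three bystanders stand within 30 mm of where they were, upright (value of joint cover above 0.0065 m and value of joint fastener between 1.371 and 1.771 rad and contact force between any of the fingers, the arm and console above 4 N and angle between each of camera_head, cup's own z axis and vertical below 0.2 rad and distance of each of camera_head, cup, holder_ring from where it was at the start of the episode below 0.03 m); the arm keeps its last pose, push and grip.
It fails at once if a bystander on the console is knocked or carried away (distance of any of camera_head, cup, holder_ring from where it was at the start of the episode above 0.03 m).
It also fails if it takes over 38 s, if anything falls off the work surface, if the arm or the gripper's body presses on something with over 40 N, if the wrist force passes 120 N, or if a joint passes its speed limit or range.

### The arm

A 6-joint arm with a two-finger parallel gripper is mounted at the origin on the work surface. World frame = base frame: x ahead of the robot, y to its left, z up, the work surface at z = 0. Lengths are in mm, angles in rad, forces in N, time in s.
With the tool pointing down it reaches from about 300 to 775 mm from the base axis. Payload 14.6 kg.
Tool frame: the origin (TCP) lies at the very end of the fingers, on their centre line; the grasp point (between the pads) lies 19 mm behind it; z points along the fingers, y is the line along which they close (so a half turn about z gives the same grasp; the last joint's range is limited). The gripper opens to 94 mm and grips with 3 to 60 N. Pads are 16 mm wide; open, the fingers measure 119 mm over their backs; the gripper's body (75 mm by 177 mm) begins 78 mm behind the grasp point.
Start: joints at [1.041, 0.3, 1.521, -0, 1.321, -0.067], TCP at [245.546, 492.134, 205.446] pointing down, gripper open.
Joint ranges: [-3.03, 3.03], [-0.79, 2.21], [0.23, 2.52], [-1.04, 4.18], [0, 3.07], [-2.55, 2.55]. Speed limits (rad/s): [2.22, 2.22, 2.57, 3.14, 3.14, 3.14].

### API

Orientations are given as [roll, pitch, yaw] about the fixed x, y, z axes, in that order (R = Rz(yaw) Ry(pitch) Rx(roll)).
In Python, from cell import manip, eyes, ticket gives the robot as it stands. The module is installed in compiled form; this text tells all that it offers.
- The arm moves only by the tool arm_command, never from a script. Its argument "plan" is a list of rows, each a list of 5 numbers: the opening, from -1 (shut) to 1 (fully open), then the shift along the tool's x, y, z in m, then the turn about the tool's z in rad. In form: [[jaw, dx, dy, dz, roll], ...]. A call has 1 to 20 rows; each row shifts and turns the commanded pose from where the row before left it, along the tool's axes as they then stand; what a row does not reach is not made up. A row lasts 1/8 s, in which the tool goes at most 62.5 mm and 10.7 degrees, less where a joint would pass 70% of its speed; a pose out of reach is approached as far as the arm can. A call is refused whole if a number of a shift passes 0.0625 or a number of a turn 0.188, either way. A call with a gripper value outside its range is refused whole. The fingers move at their own pace and stop on an object; "newtons" is the grip in N (left out, the last holds). Time passes only in rows, so rows that do not move let the fingers close. It gives the time, the measured TCP pose, the force, the opening and the grip force at its end, in the units of the state.
- manip.read_state(): the state, without advancing time (a new reading comes with each control period).
- eyes.camera(name): name is "scene" or "top" or "wrist"; returns a dict with "img" (480x640x3 uint8, blue, green, red), "z_map" (480x640 float32, mm along the optical axis (not along the pixel's ray), 0 where there is no reading), "fx", "fy", "cx", "cy" (pixels), "dist" ([k1, k2, p1, p2, k3] as OpenCV has them; the pictures are not rectified), "eye" and "orientation" of the camera in the world. Camera axes: x right, y down, z forward; pixel columns grow to the right and rows downward; lengths in mm; the calibration is good to about 2 mm. A picture is of the moment at which its call begins.
- ticket.sign_off(): hands the job in; it is judged then, once.
The state is a dict: "clock": time; "joints": joint angles; "qd": joint speeds; "effort": joint torques, N m; "eef_pos": TCP position; "eef_rot": TCP orientation; "wrist_force": force on the tool from outside, world axes, zero at the start; "moment": the same for the moment, N m; "finger_gap": finger opening in mm; "finger_force": force on a finger pad.
Only numpy, scipy, OpenCV 4.12 (cv2) and the standard library are available. Lean on these libraries where they do the work, as an engineer would, in place of code of your own. Each camera call takes 0.05 s, during which the arm holds its last target. There are 200 camera calls.

## Working session

There is one attempt and no reset: what is moved stays moved. The work goes in short steps, Python scripts to look and compute and a tool call to move; the robot and the scene stay as the last step left them, time stands still between calls to the robot, and variables do not carry over. Pictures are saved under pics/ and viewed, at most 10 in all, crops included, and the job is handed in when it is done.

Besides the shell and the picture viewer there is one more tool, called by a JSON object that holds its "method" and its "body". arm_command: Moves the arm, as the interface text tells. Its arguments: {"type":"object","properties":{"plan":{"type":"array"},"newtons":{"type":"number"}},"required":["plan"]}

```bash
mkdir -p pics
python3 - <<'E'
from cell import manip, eyes
import cv2,numpy as np
for n in ["top","scene"]:
    c=eyes.camera(n); cv2.imwrite(f"pics/{n}0.png",c["img"]); np.save(f"pics/{n}0.npy",c,allow_pickle=True)
    print(n,c["fx"],c["cx"],c["cy"],c["dist"],c["eye"],c["orientation"])
print(manip.read_state())
E
```

```text
top 508.3675202007177 325.78209081714965 239.92296569870484 [-0.10659074  0.          0.          0.          0.        ] [606.2113965   16.72406141 773.2680879 ] [-3.06752483  0.00532669 -1.57237215]
scene 452.2552100798394 319.46638127543264 242.36371532232926 [0.00842104 0.         0.         0.         0.        ] [ 915.8916963  -286.75118763  605.376764  ] [-2.47299085  0.00855838  0.64743277]
{'clock': 0.1, 'joints': array([ 1.04138489e+00,  3.00395392e-01,  1.52151970e+00, -4.03712697e-07,
        1.32070353e+00, -6.66106351e-02]), 'qd': array([-0.00031747, -0.00080988, -0.00110137, -0.00168268, -0.00164687,
        0.00014398]), 'effort': array([-4.42760011e-04, -5.32645154e+01, -3.53282368e+01,  7.08920765e-02,
        2.35435978e-02, -9.91185357e-05]), 'eef_pos': array([245.43876747, 491.93400617, 204.95382318]), 'eef_rot': array([-3.14056893e+00, -6.79001986e-05,  2.67879191e+00]), 'wrist_force': array([-0.61709752, -0.07584491, -0.33482012]), 'moment': array([-0.06420083,  0.04930482,  0.01813238]), 'finger_force': 0.0, 'finger_gap': 94.28306249648445}
```

View pics/top0.png

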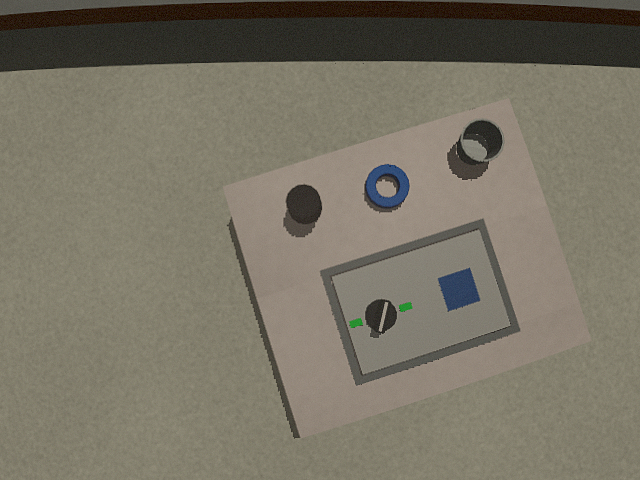

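View pics/scene0.png

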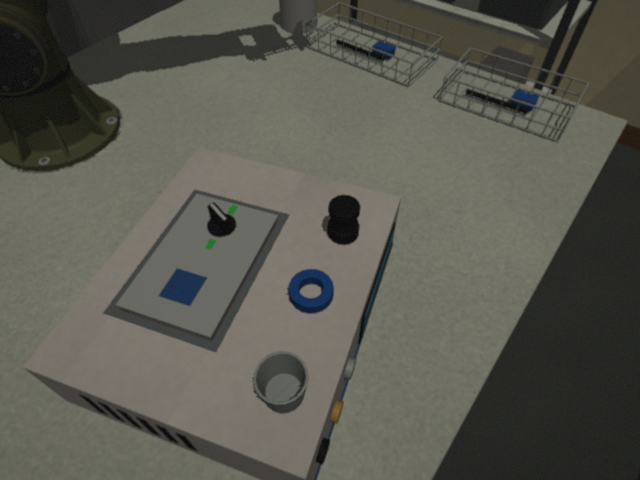

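The top view shows the console yawed by roughly 17°. The fastener is at (381,316) with its slot line running (387,303)–(380,331). The green marks are at (356,323) and (405,307), and the blue pad is at (459,289). The scene view agrees, with the bystanders on the far side.

```bash
cat > h.py <<'E'
import cv2,numpy as np
from scipy.spatial.transform import Rotation as R
def ray(c,px,z):
    K=np.array([[c["fx"],0,c["cx"]],[0,c["fy"],c["cy"]],[0,0,1]])
    u=cv2.undistortPoints(np.float64(px).reshape(-1,1,2),K,np.array(c["dist"])).reshape(-1,2)
    d=R.from_euler("xyz",c["orientation"]).apply(np.c_[u,np.ones(len(u))])
    e=np.array(c["eye"]); return e+d*((z-e[2])/d[:,2])[:,None]
def blobs(m,amin=15):
    n,l,s,ce=cv2.connectedComponentsWithStats(m.astype(np.uint8))
    return [(s[i,4],ce[i],np.argwhere(l==i)[:,::-1]) for i in range(1,n) if s[i,4]>=amin]
def measure(c,zc=128):
    im=c["img"]; hsv=cv2.cvtColor(im,cv2.COLOR_BGR2HSV)
    g=sorted(blobs(cv2.inRange(hsv,(45,120,60),(75,255,255))>0),key=lambda b:-b[0])[:2]
    G=np.array([ray(c,b[1],zc)[0] for b in g]); mid=G.mean(0)
    print("marks",G.round(1).tolist(),"mid",mid.round(1),"sep",np.linalg.norm(G[0]-G[1]).round(1))
    for b in blobs(cv2.inRange(hsv,(100,120,40),(125,255,255))>0,200):
        p=ray(c,b[1],zc)[0]; print("blue",b[0],b[1].round(),p.round(1),"dist",np.linalg.norm(p-mid).round(1))
    H,W=im.shape[:2]; yy,xx=np.mgrid[:H,:W]
    P=ray(c,np.c_[xx.ravel(),yy.ravel()],zc+30).reshape(H,W,3)
    near=np.hypot(P[...,0]-mid[0],P[...,1]-mid[1])<21
    gray=cv2.cvtColor(im,cv2.COLOR_BGR2GRAY)
    # slot: bright on the black bar
    d=np.hypot(P[...,0]-mid[0],P[...,1]-mid[1])<32
    b=max((b for b in blobs(d&(gray>110)&(hsv[...,1]<60),10) if cv2.minAreaRect(b[2].astype(np.float32))[1] and min(cv2.minAreaRect(b[2].astype(np.float32))[1])<9 ),key=lambda b:b[0],default=None)
    if b is not None:
        Q=P[b[2][:,1],b[2][:,0],:2]; q=Q.mean(0); v=np.linalg.svd(Q-q)[2][0]
        print("slot",b[0],b[1].round(1),q.round(1),"dir deg",np.degrees(np.arctan2(v[1],v[0])).round(1),"len",np.ptp((Q-q)@v).round(1))
    gv=G[0]-G[1]; print("marks dir deg",np.degrees(np.arctan2(gv[1],gv[0])).round(1))
E
python3 - <<'E'
from h import *
for n in ["top","scene"]:
    c=np.load(f"pics/{n}0.npy",allow_pickle=True).item(); print(n); measure(c)
E
```

```text
top
marks [[569.5, -80.1, 128.0], [549.5, -17.2, 128.0]] mid [559.5 -48.7 128. ] sep 65.9
blue 950 [387. 185.] [724.8 -59.1 128. ] dist 165.6
blue 888 [458. 289.] [ 591.2 -148.6  128. ] dist 104.8
slot 98 [382.9 316.2] [559.7 -48.7] dir deg 166.8 len 35.8
marks dir deg -72.3
scene
marks [[568.1, -77.8, 128.0], [548.4, -14.5, 128.0]] mid [558.3 -46.1 128. ] sep 66.3
blue 937 [183. 287.] [ 590.4 -147.2  128. ] dist 106.0
blue 1194 [311. 291.] [722.4 -55.6 128. ] dist 164.4
slot 36 [227.6 196.1] [549.5 -18. ] dir deg 16.1 len 26.4
marks dir deg -72.7
```

{"method": "arm_command", "body": {"plan": [[1, -0.0326, -0.0214, 0, 0], [1, -0.0326, -0.0214, 0, 0], [1, -0.0326, -0.0214, 0, 0], [1, -0.0326, -0.0214, 0, 0], [1, -0.0326, -0.0214, 0, 0], [1, -0.0326, -0.0214, 0, 0], [1, -0.0326, -0.0214, 0, 0], [1, -0.0326, -0.0214, 0, 0], [1, -0.0326, -0.0214, 0, 0], [1, -0.0326, -0.0214, 0, 0], [1, -0.0326, -0.0214, 0, 0], [1, -0.0326, -0.0214, 0, 0], [1, -0.0326, -0.0214, 0, 0], [1, -0.0326, -0.0214, 0, 0], [1, -0.0326, -0.0214, 0, 0], [1, -0.0326, -0.0214, 0, 0], [1, 0, 0, 0, -0.116], [1, 0, 0, 0, -0.116], [1, 0, 0, 0, 0], [1, 0, 0, 0, 0]]}}

```text
clock: 2.6
eef_pos: [559.3, -47.0, 205.3]
eef_rot: [-3.142, -0.0, 2.908]
wrist_force: [0.2, 1.1, 0.2]
finger_gap: 94.3
finger_force: 0.0
```

Run:
```python
from h import *
from cell import eyes
c=eyes.camera("wrist"); cv2.imwrite("pics/w1.png",c["img"]); print(c["eye"],c["orientation"]); measure(c)
```

```text
[489.59538607 -30.49014662 385.43729109] [2.89347313e+00 4.92801954e-05 1.33678703e+00]
marks [[548.8, -16.6, 128.0], [568.6, -79.8, 128.0]] mid [558.7 -48.2 128. ] sep 66.2
blue 326 [232. 315.] [ 602.2 -132.9  128. ] dist 95.3
blue 874 [354. 411.] [716.3 -55.3 128. ] dist 157.8
slot 353 [320.  253.3] [558.6 -48.2] dir deg -13.5 len 36.1
marks dir deg 107.4
```

View pics/w1.png

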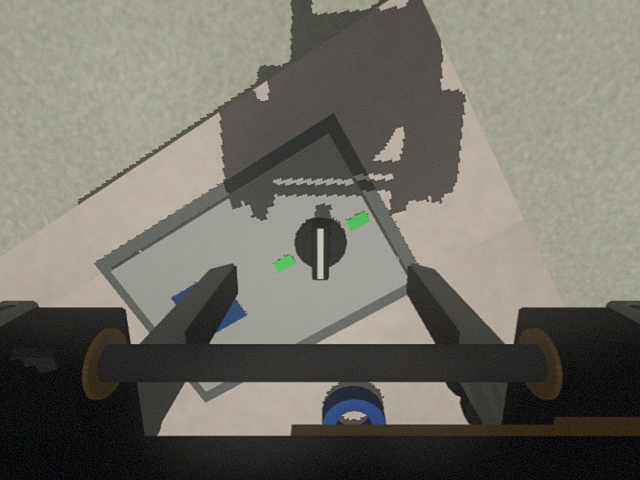

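The wrist view shows the slot line upright at (320,253), midway between the open fingers, and the bar is aligned with the jaws. Next I'll descend and pinch.

{"method": "arm_command", "body": {"plan": [[1, 0, -0.0013, 0.016, 0], [1, 0, 0, 0.016, 0], [1, 0, 0, 0.016, 0], [1, 0, 0, 0.012, 0], [1, 0, 0, 0.006, 0], [1, 0, 0, 0, 0], [-1, 0, 0, 0, 0], [-1, 0, 0, 0, 0], [-1, 0, 0, 0, 0], [-1, 0, 0, 0, 0], [-1, 0, 0, 0, 0], [-1, 0, 0, 0, 0], [-1, 0, 0, 0, 0], [-1, 0, 0, 0, 0]], "newtons": 30}}

```text
clock: 4.4
eef_pos: [559.1, -48.4, 139.5]
eef_rot: [3.142, 0.0, 2.911]
wrist_force: [-1.1, 0.6, -1.1]
finger_gap: 17.3
finger_force: 0.0
```

Still closing, so I'll wait a little, then turn 1.033 rad clockwise (+roll).

{"method": "arm_command", "body": {"plan": [[-1, 0, 0, 0, 0], [-1, 0, 0, 0, 0], [-1, 0, 0, 0, 0], [-1, 0, 0, 0, 0.1], [-1, 0, 0, 0, 0.13], [-1, 0, 0, 0, 0.13], [-1, 0, 0, 0, 0.13], [-1, 0, 0, 0, 0.13], [-1, 0, 0, 0, 0.13], [-1, 0, 0, 0, 0.13], [-1, 0, 0, 0, 0.1], [-1, 0, 0, 0, 0.05], [-1, 0, 0, 0, 0], [-1, 0, 0, 0, 0], [-1, 0, 0, 0, 0]]}}

```text
clock: 6.28
eef_pos: [559.0, -48.3, 139.4]
eef_rot: [-3.141, -0.0, 1.881]
wrist_force: [-0.0, 1.0, 0.5]
finger_gap: 12.5
finger_force: 30.0
```

Run:
```python
from h import *
from cell import eyes
c=eyes.camera("wrist"); cv2.imwrite("pics/w2.png",c["img"]); measure(c)
```

```text
marks [[548.7, -16.9, 128.0], [570.0, -85.1, 128.0]] mid [559.3 -51.  128. ] sep 71.5
blue 569 [577. 337.] [722.2 -41.1 128. ] dist 163.1
blue 941 [559. 395.] [731.  -82.2 128. ] dist 174.5
blue 1384 [322. 409.] [ 587.5 -139.4  128. ] dist 92.8
slot 57 [321.4 321.9] [563.2 -64.1] dir deg -32.4 len 5.0
marks dir deg 107.3
```

View pics/w2.png

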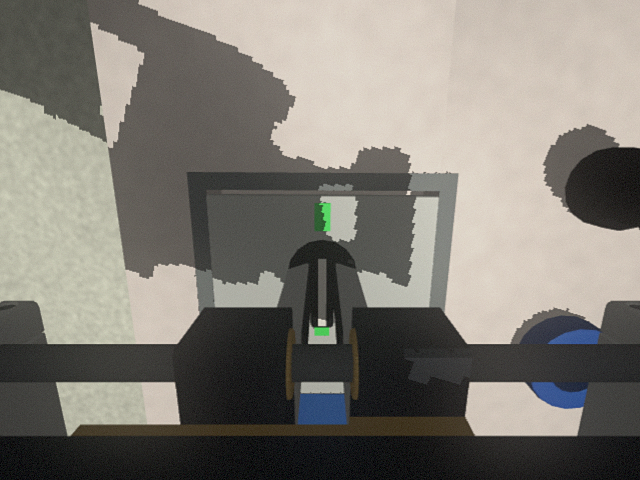

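The slot line (x≈322) now points at both green marks, (323,217) and (322,331), so the fastener is aligned. I'll keep the grip and push down.

{"method": "arm_command", "body": {"plan": [[-1, 0, 0, 0.002, 0], [-1, 0, 0, 0.002, 0], [-1, 0, 0, 0.002, 0], [-1, 0, 0, 0.002, 0], [-1, 0, 0, 0.001, 0], [-1, 0, 0, 0, 0], [-1, 0, 0, 0, 0]]}}

```text
clock: 7.2
eef_pos: [559.2, -48.4, 131.4]
eef_rot: [3.141, 0.0, 1.881]
wrist_force: [-5.8, 0.9, 12.0]
finger_gap: 11.7
finger_force: 30.0
```

{"method": "arm_command", "body": {"plan": [[-1, 0, 0, 0.001, 0], [-1, 0, 0, 0.001, 0], [-1, 0, 0, 0, 0], [-1, 0, 0, 0, 0]]}}

```text
clock: 7.7
eef_pos: [559.3, -48.4, 131.1]
eef_rot: [3.14, 0.001, 1.881]
wrist_force: [-14.3, 2.4, 28.4]
finger_gap: 11.8
finger_force: 30.0
```

{"method": "arm_command", "body": {"plan": [[-1, 0, 0, 0, 0], [-1, 0, 0, 0, 0], [-1, 0, 0, 0, 0], [-1, 0, 0, 0, 0], [-1, 0, 0, 0, 0], [-1, 0, 0, 0, 0], [-1, 0, 0, 0, 0], [-1, 0, 0, 0, 0]]}}

```text
clock: 8.7
eef_pos: [559.3, -48.4, 131.1]
eef_rot: [3.14, 0.001, 1.881]
wrist_force: [-14.0, 3.0, 28.7]
finger_gap: 11.9
finger_force: 30.0
```

Run:
```python
from h import *
from cell import eyes
def hgt(c,P):  # height of depth readings whose pixel sees around P
    Rm=R.from_euler("xyz",c["orientation"]); K=np.array([[c["fx"],0,c["cx"]],[0,c["fy"],c["cy"]],[0,0,1]])
    r=Rm.inv(); px=cv2.projectPoints(np.float64([P]),r.as_rotvec(),-r.apply(c["eye"]),K,np.array(c["dist"]))[0].ravel().round().astype(int)
    u=c["z_map"][px[1]-3:px[1]+4,px[0]-3:px[0]+4]; z=np.median(u[u>0])
    q=ray(c,px,0)[0]-c["eye"]; f=Rm.as_matrix()[:,2]
    return px,round((c["eye"]+q*z/(q@f))[2],1)
for n in ["scene"]:
    a=np.load(f"pics/{n}0.npy",allow_pickle=True).item(); b=eyes.camera(n); cv2.imwrite("pics/s3.png",b["img"])
    for P in ([591,-148,124],[610,-100,124],[660,-100,120]): print(P,hgt(a,P),hgt(b,P))
```

```text
[591, -148, 124] (array([183, 289]), np.float64(129.2)) (array([183, 289]), np.float64(121.7))
[610, -100, 124] (array([221, 271]), np.float64(128.9)) (array([221, 271]), np.float64(120.6))
[660, -100, 120] (array([250, 293]), np.float64(120.9)) (array([250, 293]), np.float64(121.0))
```

View pics/s3.png

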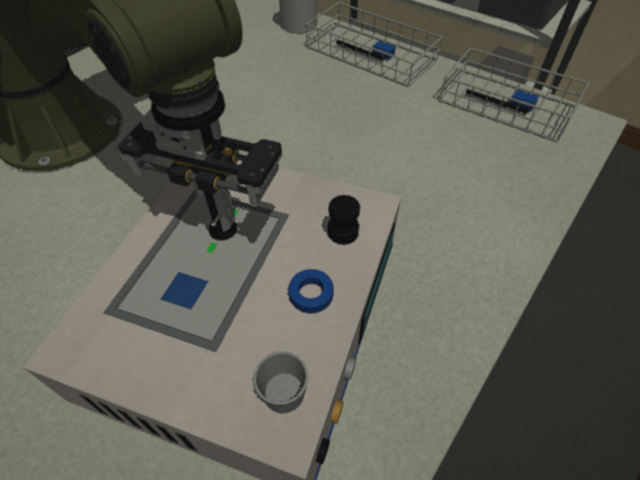

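The cover has dropped about 8 mm and is flush, with the pad at (185,290). The bystanders haven't moved, and the push is steady at 28 N.

```bash
python3 -c "
from cell import ticket; print(ticket.sign_off())"
```

```text
the job is handed in; nothing more can be done
None
```

The job is handed in: the fastener was turned onto its green marks, then the cover was pushed flush (about 8 mm down) and is still held there with about 28 N; the three bystanders were not moved.

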